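Set the spice mill to five and start it

TASK

Get the spice mill going: with a fingertip push the selector's lever round clockwise, click by click, to position 5 (the mark with five dots) without running on to position 6 and without gripping the lever. Then, only with the selector at 5, press the start button right down and let it come up again. Leave the jars, weights, bowl, tin and spoon where they stand.

Things in the scene. Friction and masses are not known exactly. Their poses are not given: they have to be found in the camera images.
- mill: the bench spice mill, fixed: a white flat housing (deck) 240 mm (its x) by 440 mm (its y), deck top 60 mm above the table; a steel grinding drum (132 mm across, its axis at mill x +10, y +135 mm) stands 152 mm above the deck on the left half. Origin: centre of the housing's underside; x points away from the robot, y to the left, z up, turned by the mill's yaw
- selector_axis (a point): the point where the selector's upright axis meets the deck top (mill x +10, y -70 mm, 60 mm above the table); its axes are the mill's
- selector (a joint): angle of the selector, rad, growing clockwise seen from above; clicks 0.5236 rad (30 degrees) apart: position 0 at 0.0 to position 6 at 3.1416, end stops 0.06 rad beyond. Lever points to the mill's +y (to the drum) at 0, +x at position 3, -y at 6. Past half way it snaps by itself to the middle of the next click, moving away from the finger. Starts in position 0, 1 or 2
- dial_mark5 (a point): the five printed dots on the round metal dial plate that mark position 5, 80 mm from the selector's axis, level with the deck; the lever points here at the end. Round the plate position 0 is marked by a short bar, positions 1 to 6 by one to six dots. Turning from click to click takes about 0.1 N m (2 N at 48 mm from the axis)
- selector_tip (a point): outer end of the lever, on its centre line at its top: 62 mm from the axis, 31 mm above the deck. The selector is a black hub (52 mm across, 18 mm high, with a 26 mm boss to 32 mm) with one upright lever, white line on top, 16 mm wide, reaching 62 mm out; its side faces stand 5.5 to 27.5 mm above the deck. Nothing stands within 70 mm of the axis
- selector_push_face: the lever's upright side face (60 x 22 mm) that is pushed to turn it clockwise; origin in its middle, 31 mm from the axis and 16.5 mm above the deck, 6.5 mm to the anticlockwise side of the lever's centre line
- selector_back_face: the lever's opposite side face, same size, 6.5 mm to the clockwise side
- start_button (a joint): travel of the start button, m: 0 up, 0.006 fully down; a spring (1.5 N up to 5 N at full travel) lifts it again
- start_button_top (a point): centre of the top of the start button, 22 mm above the deck: a grey round button 32 mm across in a steel ring 48 mm across and 12 mm high, on the deck's right corner nearest the robot (mill x -70, y -165 mm); pressed straight down
- deck_jar: small glass jar with a brass-coloured screw cap, 48 mm across, 62 mm tall, standing on the mill's deck at its far right corner; leave it alone. Origin at its underside's centre
- deck_weight: small knobbed brass scale weight, 36 mm across, 44 mm tall, standing on the mill's deck on the robot's side of the selector; leave it alone. Origin at its underside's centre
- table_weight: larger knobbed brass scale weight, 49 mm across, 59 mm tall, on the table left of the mill; leave it alone. Origin at its underside's centre
- catch_bowl: steel bowl, 110 mm across, 50 mm tall, on the table left of the mill; leave it alone. Origin at its underside's centre
- tall_jar: glass jar, 72 mm across, 130 mm tall, on the table right of the mill; leave it alone. Origin at its underside's centre
- scoop: steel spoon lying on the table right of the mill; leave it alone. Origin on the spoon, near its middle
- tin: brass-coloured tin with a paper label, 68 mm across, 85 mm tall, on the table right of the mill; leave it alone. Origin at its underside's centre

How it is judged:
By the outcome, as a careful person would: the job done as asked, in the order asked, and still so for the second after the job is handed in, with the robot touching nothing.
It also fails if it takes over 69 s, if anything falls off the work surface, if the arm or the gripper's body presses on something with over 40 N, if the wrist force passes 120 N, or if a joint passes its speed limit or range.

ROBOT

A 6-joint arm with a two-finger parallel gripper is mounted at the origin on the work surface. World frame = base frame: x ahead of the robot, y to its left, z up, the work surface at z = 0. Lengths are in mm, angles in rad, forces in N, time in s.
With the tool pointing down it reaches from about 275 to 750 mm from the base axis. Payload 10.2 kg.
Tool frame: the origin (TCP) lies on the centre line of the jaws, within the pads' length; the fingertips stand 8 mm ahead of it and the grasp point (between the pads) lies 11 mm behind it; x points along the fingers, y is the direction in which the jaws open and shut, and the axes are right-handed (so a half turn about x gives the same grasp; the last joint's range is limited). The gripper opens to 85 mm and grips with 20 to 120 N. Pads are 22 mm wide; open, the fingers measure 114 mm over their backs; the gripper's body (76 mm by 85 mm) begins 54 mm behind the grasp point. The pads swing forward as they close: fully open they stand 13 mm farther back than shut.
Start: joints at [0.891, 0.313, 1.498, -0, 1.331, -0.223], TCP at [231.579, 471.171, 239.294] pointing down, gripper open.
Joint ranges: [-2.94, 2.94], [-0.97, 2.17], [0.19, 2.56], [-1.23, 4.37], [0.02, 3.11], [-2.88, 2.88]. Speed limits (rad/s): [2.39, 2.39, 3.01, 3.14, 3.14, 3.14].

INTERFACE

Orientations are given as a unit quaternion [w, x, y, z].
In Python, from rig import ctrl, vision, workorder gives the robot as it stands. The module is installed in compiled form; this text tells all that it offers.
- The arm moves only by the shell command python3 -m jog 'ROWS' [OPENING] [FORCE]. ROWS is JSON, a list that holds one entry, the list of rows, each a list of 6 numbers: the shift along the tool's x, y, z in m, then the turn, a rotation vector about the tool's x, y, z in rad. A call has 1 to 12 rows; each row shifts and turns the commanded pose from where the row before left it, along the tool's axes as they then stand; what a row does not reach is not made up. A row lasts 1/8 s, in which the tool goes at most 62.5 mm and 10.7 degrees, less where a joint would pass 70% of its speed; a pose out of reach is approached as far as the arm can. A call is refused whole if a number of a shift passes 0.0625 or a number of a turn 0.188, either way. A call with a gripper value outside its range is refused whole. OPENING is the closure in counts, from 0 (fully open) to 255 (shut), set as the call begins (- or left out, the last holds). The fingers move at their own pace and stop on an object; FORCE is the grip in N (left out, the last holds). Time passes only in rows, so rows that do not move let the fingers close. It gives the time, the measured TCP pose, the force and the opening at its end, in the units of the state.
- ctrl.sense(): the state, without advancing time (a new reading comes with each control period).
- vision.capture(name): name is "scene" or "side" or "wrist"; returns a dict with "image" (420x560x3 uint8, red, green, blue), "mtx" (3x3 intrinsics, pixels), "R" (3x3) and "t" (3): a world point X has camera coordinates R X + t; the wrist camera has in their place "hand_eye" (4x4, takes a point from camera to tool coordinates, whose origin is the TCP and whose axes are the tool frame's). Camera axes: x right, y down, z forward; pixel columns grow to the right and rows downward; lengths in mm; the calibration is good to about 2 mm. A picture is of the moment at which its call begins: read the wrist's pose just before it. There is no depth.
- workorder.finish_job(): hands the job in, once; it reports no verdict.
The state is a dict: "time_s": time; "joints": joint angles; "dq": joint speeds; "tau": joint torques, N m; "eef_pos": TCP position; "ee_rot": TCP orientation; "force": force on the tool from outside, world axes, zero at the start; "wrist_torque": the same for the moment, N m; "grip_width": opening from 0.0 (shut) to 1.0 (fully open).
Only numpy, scipy, OpenCV 4.12 (cv2) and the standard library are available. Lean on these libraries where they do the work, as an engineer would, in place of code of your own. Each camera call takes 0.05 s, during which the arm holds its last target.

## Working session

There is one attempt and no reset: what is moved stays moved. The work goes in short steps, Python scripts to look and compute and a shell command to move; the robot and the scene stay as the last step left them, time stands still between calls to the robot, and variables do not carry over. Pictures are saved under pics/ and viewed, and the job is handed in when it is done.

```bash
mkdir -p pics
python3 - <<'E'
from rig import ctrl, vision
import cv2, numpy as np
s=ctrl.sense(); print(s)
for n in ("scene","side","wrist"):
    c=vision.capture(n); cv2.imwrite(f"pics/{n}0.png",c["image"][:,:,::-1])
    np.savez(f"{n}0.npz",**c)
    for k in c:
        if k!="image": print(n,k,np.round(c[k],3).tolist())
E
```

```text
{'time_s': 0.0, 'joints': array([ 8.90582058e-01,  3.13478816e-01,  1.49846009e+00,  8.53803106e-07,
        1.33099460e+00, -2.23411664e-01]), 'dq': array([ 0.00051874, -0.00119808, -0.00087598,  0.00056237,  0.00098718,
       -0.00209532]), 'tau': array([ 3.52861412e-05, -4.12260318e+01, -2.59744692e+01, -1.55366829e-04,
        4.10754903e-03,  1.72746052e-06]), 'eef_pos': array([231.42046478, 470.96069838, 238.7116649 ]), 'ee_rot': array([ 0.68853554,  0.15967723,  0.68895002, -0.16052997]), 'force': array([ 0.27235661, -0.05621131,  0.29270099]), 'wrist_torque': array([-0.02659031, -0.04617162, -0.04362552]), 'grip_width': 0.9992612135980042}
scene mtx [[469.672, 0.0, 289.589], [0.0, 469.672, 208.678], [0.0, 0.0, 1.0]]
scene R [[0.477, 0.879, 0.01], [0.464, -0.242, -0.852], [-0.746, 0.411, -0.523]]
scene t [-302.53, -160.764, 1490.74]
side mtx [[472.896, 0.0, 284.735], [0.0, 472.896, 215.908], [0.0, 0.0, 1.0]]
side R [[0.97, -0.245, 0.009], [-0.171, -0.703, -0.69], [0.175, 0.667, -0.724]]
side t [-544.997, 175.489, 911.191]
wrist mtx [[363.573, 0.0, 286.507], [0.0, 363.573, 211.139], [0.0, 0.0, 1.0]]
wrist hand_eye [[-0.001, -0.313, 0.95, -135.022], [1.0, 0.0, 0.001, 0.141], [-0.0, 0.95, 0.313, -79.926], [0.0, 0.0, 0.0, 1.0]]
```

View pics/scene0.png

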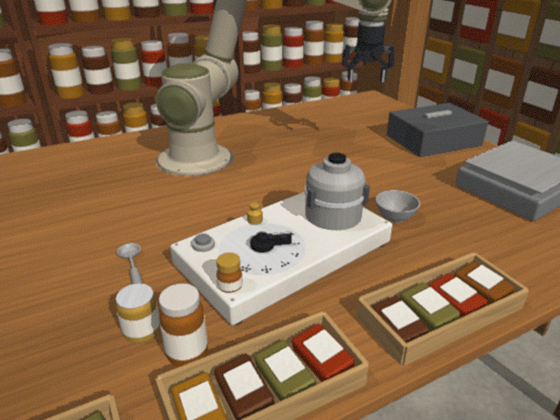

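View pics/side0.png

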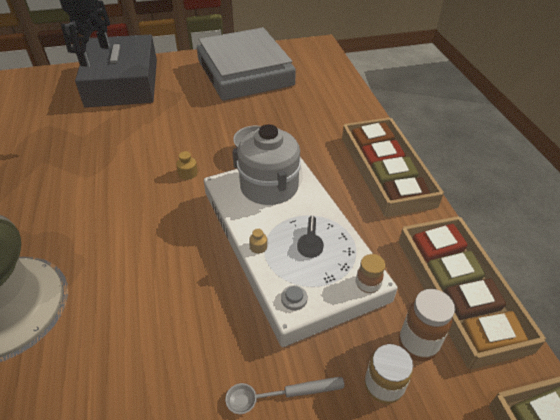

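View pics/wrist0.png

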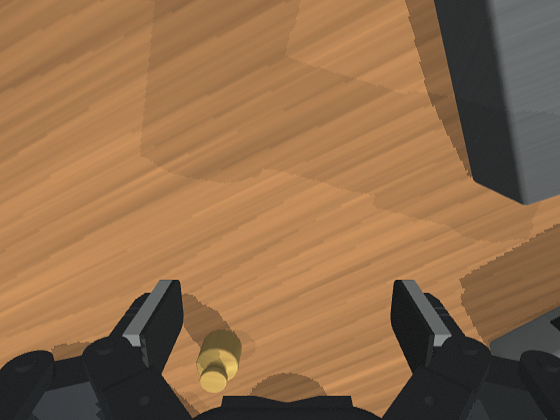

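The scene view shows the mill at around (280,250) px and the lever pointing towards the drum. The side view shows the hub at about (310,245) and the button at about (294,296). I'll zoom in on both.

Run:
```python
import cv2
a=cv2.imread("pics/side0.png")[150:350,190:410]; cv2.imwrite("pics/sidez.png",cv2.resize(a,None,fx=3,fy=3,interpolation=cv2.INTER_CUBIC))
a=cv2.imread("pics/scene0.png")[180:325,165:400]; cv2.imwrite("pics/scenez.png",cv2.resize(a,None,fx=3.4,fy=3.4,interpolation=cv2.INTER_CUBIC))
```

```text
(no output)
```

View pics/sidez.png

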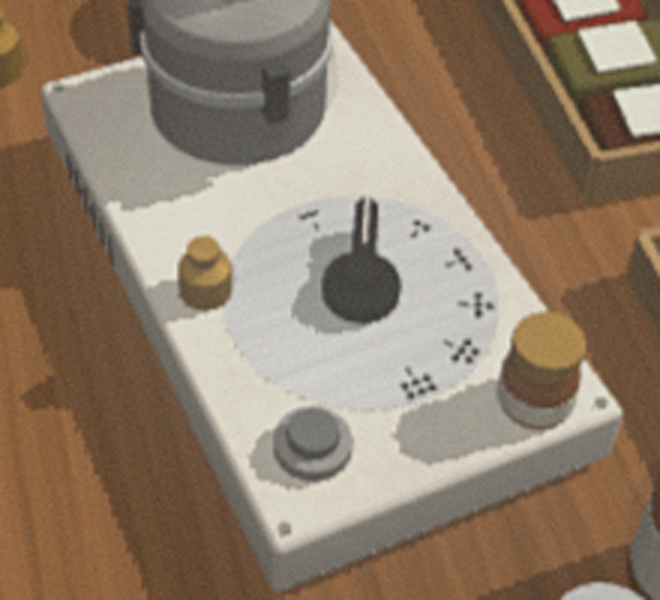

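View pics/scenez.png

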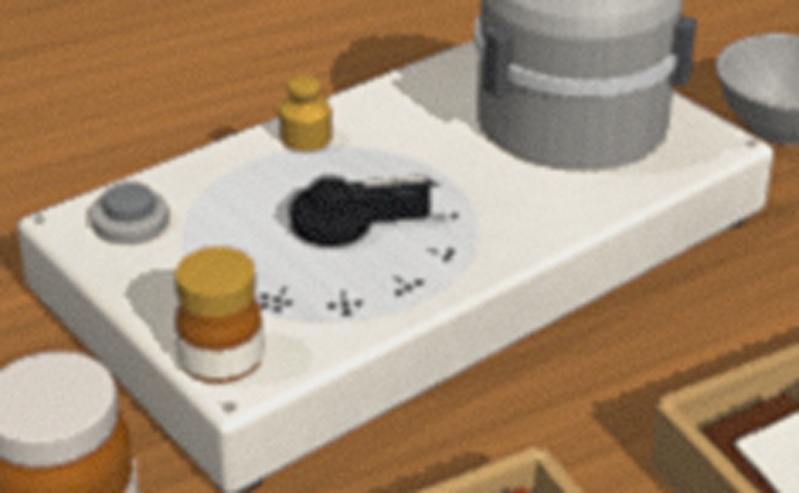

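```bash
cat > h.py <<'E'
import numpy as np
def cast(n,px,z):
    c=np.load(n+"0.npz"); M=c["mtx"];R=c["R"];t=c["t"]
    d=R.T@np.linalg.solve(M,[px[0],px[1],1]); o=-R.T@t
    return o+d*(z-o[2])/d[2]
def proj(n,X):
    c=np.load(n+"0.npz"); p=c["mtx"]@(c["R"]@np.array(X,float)+c["t"]); return p[:2]/p[2]
def S(u,v): return (190+(u-1)/3,150+(v-1)/3)
def C(u,v): return (165+(u-1.2)/3.4,180+(v-1.2)/3.4)
E
python3 - <<'E'
from h import *
for nm,p in dict(scr_LN=S(57,88),scr_RF=S(601,403),scr_RN=S(285,528),m2=S(420,227),m3=S(458,262),m4=S(476,305),m5=S(463,352),m6=S(418,383)).items(): print("side",nm,cast("side",p,60).round(1))
print("side but",cast("side",S(313,432),82).round(1)); print("side boss",cast("side",S(362,278),90).round(1)); print("side tip",cast("side",S(367,202),91).round(1))
for nm,p in dict(scr_RN=C(38,217),scr_LF=C(750,143),scr_RF=C(229,407),m4=C(345,305),m5=C(277,300),m3=C(407,288)).items(): print("scene",nm,cast("scene",p,60).round(1))
print("scene but",cast("scene",C(130,203),82).round(1))
print("scene boss",cast("scene",C(330,188),92).round(1)); print("scene tip",cast("scene",C(430,183),91).round(1))
E
```

```text
side scr_LN [434.  204.9  60. ]
side scr_RF [ 722.5 -166.2   60. ]
side scr_RN [ 509.8 -204.4   60. ]
side m2 [658.7   2.3  60. ]
side m3 [673.8 -34.5  60. ]
side m4 [673.1 -73.1  60. ]
side m5 [ 652.  -107.9   60. ]
side m6 [ 616.4 -124.3   60. ]
side but [ 538.3 -158.5   82. ]
side boss [597.9 -56.9  90. ]
side tip [619.8   6.2  91. ]
scene scr_RN [ 507.7 -206.3   60. ]
scene scr_LF [646.8 241.9  60. ]
scene scr_RF [ 723.  -167.4   60. ]
scene m4 [674.6 -75.   60. ]
scene m5 [ 652.1 -108.    60. ]
scene m3 [677.4 -35.9  60. ]
scene but [ 550.4 -159.4   82. ]
scene boss [605.4 -50.8  92. ]
scene tip [627.7   6.3  91. ]
```

```bash
cat >> h.py <<'E'
from scipy.spatial.transform import Rotation as Ro
import math
C0=np.array([577.5,18.5]); YAW=math.radians(10.4)
ex=np.array([math.cos(YAW),math.sin(YAW)]); ey=np.array([-ex[1],ex[0]])
AX=C0+10*ex-70*ey; BTN=C0-70*ex-165*ey
def pose_lever(theta_deg,r,d):
    t=math.radians(theta_deg); rh=math.cos(t)*ey+math.sin(t)*ex; th=math.cos(t)*ex-math.sin(t)*ey
    return AX+r*rh-d*th, math.degrees(YAW)-theta_deg   # xy, tool-z heading deg
def togo(xy,z,phi):
    from rig import ctrl
    s=ctrl.sense(); q=s["ee_rot"]; R=Ro.from_quat([q[1],q[2],q[3],q[0]])
    ph=math.radians(phi); tz=np.array([math.cos(ph),math.sin(ph),0]); tx=np.array([0,0,-1.]); ty=np.cross(tz,tx)
    G=Ro.from_matrix(np.c_[tx,ty,tz])
    sh=R.inv().apply(np.array([*xy,z])-s["eef_pos"]); rv=(R.inv()*G).as_rotvec()
    print("t",round(s["time_s"],2),"pos",s["eef_pos"].round(1),"F",s["force"].round(2),"w",round(s["grip_width"],3))
    print("shift tool mm",sh.round(1),"turn",rv.round(3))
def state_lever():
    "tool pose as r, d, theta about the selector axis"
    from rig import ctrl
    s=ctrl.sense(); q=s["ee_rot"]; R=Ro.from_quat([q[1],q[2],q[3],q[0]]).as_matrix()
    p=s["eef_pos"][:2]-AX; print("r,d",round(p@R[:2,1],1),round(-p@R[:2,2],1),"theta(tool)",round(math.degrees(YAW-math.atan2(R[1,2],R[0,2])),1),"tilt",R[:,0].round(3),"z",s["eef_pos"][2].round(1),"F",s["force"].round(2),"t",s["time_s"])
E
python3 - <<'E'
from h import *
print("AX",AX,"BTN",BTN)
wb=cast("side",S(205,292),60); print("weight approx",wb.round(1), cast("side",S(204,243),104).round(1), cast("scene",C(303,85),104).round(1))
xy,phi=pose_lever(30,48,45); print(xy,phi)
togo(xy,130,phi)
E
```

```text
AX [599.97205488 -48.5448115 ] BTN [ 538.43565601 -156.42563285]
weight approx [501.7 -19.6  60. ] [503.3 -15.6 104. ] [506.  -22.5 104. ]
[573.68114485  11.76926687] -19.6
t 0.15 pos [231.5 471.  238.9] F [-0.86 -0.03  1.47] w 0.998
shift tool mm [ 109.  -261.1  509.7] turn [-0.115 -0.     0.001]
```

```bash
python3 -m jog '[[[0,-0.032,0.0324,-0.0115,0,0],[0,-0.032,0.0324,-0.0115,0,0],[0,-0.032,0.0324,-0.0115,0,0],[0,-0.032,0.0324,-0.0115,0,0],[0,-0.032,0.0324,-0.0115,0,0],[0,-0.032,0.0324,-0.0115,0,0],[0,-0.032,0.0324,-0.0115,0,0],[0,-0.032,0.0324,-0.0115,0,0],[0,-0.032,0.0324,-0.0115,0,0],[0,-0.032,0.0324,-0.0115,0,0],[0,0,0,0,0,0]]]' 255 30
python3 -c "
from h import *
xy,phi=pose_lever(30,48,45); togo(xy,130,phi)"
```

```text
time_s: 1.52
eef_pos: [403.8, 47.6, 239.0]
ee_rot: [0.696, 0.121, 0.697, -0.122]
force: [-0.7, -0.4, -0.6]
grip_width: 0.002
t 1.52 pos [403.8  47.6 239. ] F [-0.75 -0.38 -0.64] w 0.002
shift tool mm [108.9  23.9 172. ] turn [-0.003 -0.     0.   ]
```

```bash
python3 -m jog '[[[0.007,0.006,0.043,0,0,0],[0.007,0.006,0.043,0,0,0],[0.007,0.006,0.043,0,0,0],[0.008,0.006,0.043,0,0,0],[0.02,0,0,0,0,0],[0.02,0,0,0,0,0],[0.02,0,0,0,0,0],[0.02,0,0,0,0,0],[0,0,0,0,0,0],[0,0,0,0,0,0]]]'
python3 -c "
from h import *
from rig import vision
import cv2
xy,phi=pose_lever(30,48,45); togo(xy,130,phi); state_lever()
for n in ('side','wrist'): cv2.imwrite(f'pics/{n}1.png',vision.capture(n)['image'][:,:,::-1])
a=cv2.imread('pics/side1.png')[90:330,190:430]; cv2.imwrite('pics/side1z.png',cv2.resize(a,None,fx=2.5,fy=2.5,interpolation=cv2.INTER_CUBIC))
"
```

```text
time_s: 2.78
eef_pos: [573.5, 15.1, 131.1]
ee_rot: [0.697, 0.12, 0.696, -0.12]
force: [-0.4, -0.3, 0.6]
grip_width: 0.0
t 2.77 pos [573.5  15.1 131.1] F [-0.43 -0.35  0.56] w 0.0
shift tool mm [ 1.1 -3.   1.3] turn [ 0.001  0.001 -0.   ]
r,d 51.1 46.2 theta(tool) 30.0 tilt [ 0.001 -0.    -1.   ] z 131.1 F [-0.43 -0.35  0.56] t 2.775
```

View pics/side1z.png

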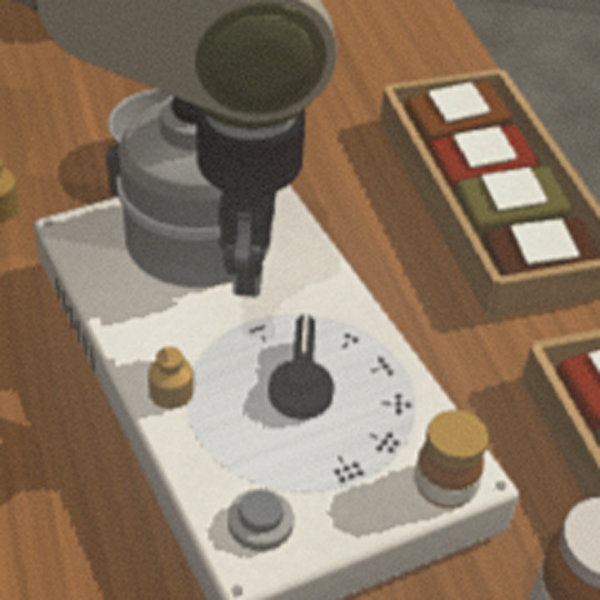

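View pics/wrist1.png

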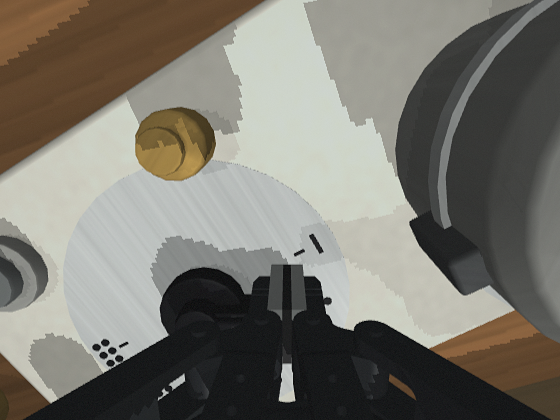

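```bash
python3 - <<'E'
from h import *
c=np.load("wrist0.npz"); H=np.linalg.inv(c["hand_eye"])
for x in (8,21):
    for z in (-11,11):
        for y in (-14.5,0,14.5):
            p=c["mtx"]@(H@[x,y,z,1])[:3]; print(x,y,z,(p[:2]/p[2]).round())
# side view: tip
s=[573.5,15.1,131.1]
for x in (8,21): print("side tip",x,(proj("side",[s[0],s[1],s[2]-x])-[190,90])*2.5)
E
python3 -c "
import cv2
a=cv2.imread('pics/wrist1.png')[220:420,180:400]; cv2.imwrite('pics/wrist1z.png',cv2.resize(a,None,fx=3,fy=3,interpolation=cv2.INTER_CUBIC))"
```

```text
8 -14.5 -11 [252. 259.]
8 0 -11 [286. 259.]
8 14.5 -11 [319. 259.]
8 -14.5 11 [254. 303.]
8 0 11 [286. 303.]
8 14.5 11 [318. 303.]
21 -14.5 -11 [255. 247.]
21 0 -11 [286. 247.]
21 14.5 -11 [317. 247.]
21 -14.5 11 [256. 289.]
21 0 11 [286. 289.]
21 14.5 11 [316. 289.]
side tip 8 [247.51343576 291.58251752]
side tip 21 [247.26122486 303.06994144]
```

View pics/wrist1z.png

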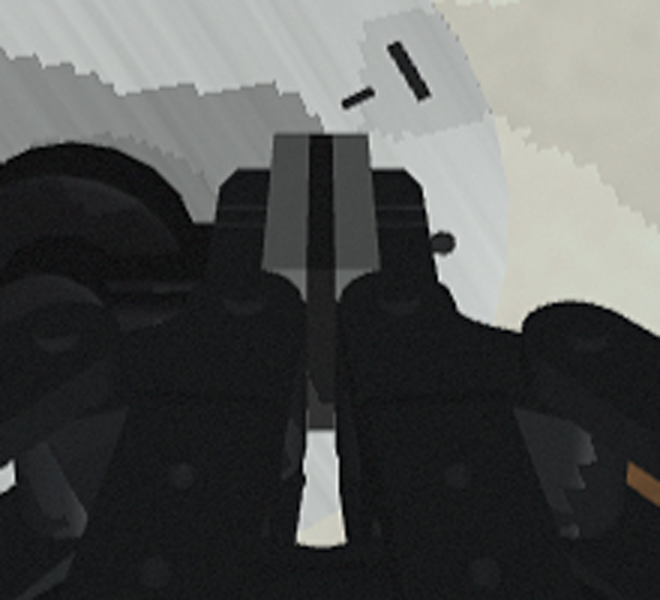

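```bash
python3 -m jog '[[[0.01,-0.003,0,0,0,0],[0.01,0,0,0,0,0],[0.01,0,0,0,0,0],[0.01,0,0,0,0,0],[0.008,0,0,0,0,0],[0.005,0,0,0,0,0],[0,0,0,0,0,0],[0,0,0,0,0,0]]]'
python3 -c "
from h import *
state_lever()"
python3 -m jog '[[[0,0,0.005,0,0,0],[0,0,0.005,0,0,0],[0,0,0.005,0,0,0],[0,0,0.003,0,0,0],[0,0,0,0,0,0],[0,0,0,0,0,0]]]'
python3 -c "
from h import *
state_lever()"
```

```text
time_s: 3.88
eef_pos: [572.5, 11.7, 77.6]
ee_rot: [0.697, 0.12, 0.697, -0.12]
force: [-0.3, -0.1, 0.2]
grip_width: 0.004
r,d 47.6 46.1 theta(tool) 30.0 tilt [ 0.001 -0.    -1.   ] z 77.6 F [-0.34 -0.12  0.16] t 3.875
time_s: 4.62
eef_pos: [589.1, 5.8, 77.2]
ee_rot: [0.697, 0.12, 0.697, -0.12]
force: [-1.0, -0.7, 0.1]
grip_width: -0.0
r,d 47.5 28.5 theta(tool) 30.0 tilt [-0.  0. -1.] z 77.2 F [-1.02 -0.72  0.09] t 4.625
```

```bash
python3 -m jog '[[[0,0,0.003,0,0,0],[0,0,0.003,0,0,0],[0,0,0.002,0,0,0],[0,0,0,0,0,0],[0,0,0,0,0,0]]]'
python3 -c "
from h import *
from rig import vision
import cv2
state_lever()
for n in ('scene','side','wrist'): cv2.imwrite(f'pics/{n}2.png',vision.capture(n)['image'][:,:,::-1])
a=cv2.imread('pics/side2.png')[150:330,230:410]; a=cv2.resize(a,None,fx=2.2,fy=2.2,interpolation=cv2.INTER_CUBIC)
b=cv2.imread('pics/scene2.png')[160:340,200:380]; b=cv2.resize(b,None,fx=2.2,fy=2.2,interpolation=cv2.INTER_CUBIC)
import numpy as np
cv2.imwrite('pics/both2.png',np.hstack([a,b]))
"
```

```text
time_s: 5.25
eef_pos: [596.7, 3.1, 77.3]
ee_rot: [0.697, 0.12, 0.697, -0.12]
force: [-0.6, 0.1, 0.3]
grip_width: 0.004
r,d 47.5 20.4 theta(tool) 30.0 tilt [-0.  0. -1.] z 77.3 F [-0.56  0.09  0.28] t 5.25
```

View pics/both2.png

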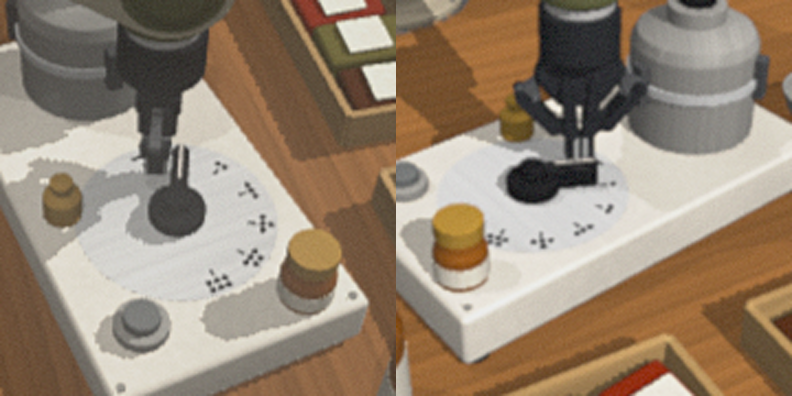

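```bash
python3 -m jog '[[[0,0,0.002,0,0,0],[0,0.0008,0.0024,0.05,0,0],[0,0.0008,0.0024,0.05,0,0],[0,0.0008,0.0024,0.05,0,0],[0,0.0008,0.0024,0.05,0,0],[0,0,0,0,0,0]]]'
python3 -c "
from h import *
state_lever()"
python3 -m jog '[[[0,0.0008,0.0024,0.05,0,0],[0,0.0008,0.0024,0.05,0,0],[0,0,0,0,0,0],[0,0,0,0,0,0]]]'
cat > look.py <<'E'
import sys
from h import *
from rig import vision
import cv2
k=sys.argv[1]
state_lever()
for n in ('scene','side','wrist'): cv2.imwrite(f'pics/{n}{k}.png',vision.capture(n)['image'][:,:,::-1])
a=cv2.imread(f'pics/side{k}.png')[150:330,230:410]; a=cv2.resize(a,None,fx=2.2,fy=2.2,interpolation=cv2.INTER_CUBIC)
b=cv2.imread(f'pics/scene{k}.png')[160:340,200:380]; b=cv2.resize(b,None,fx=2.2,fy=2.2,interpolation=cv2.INTER_CUBIC)
cv2.imwrite(f'pics/both{k}.png',np.hstack([a,b]))
E
python3 look.py 3
```

```text
time_s: 6.15
eef_pos: [608.7, 1.6, 77.2]
ee_rot: [0.681, 0.189, 0.681, -0.189]
force: [-0.4, 1.9, 0.6]
grip_width: 0.002
r,d 47.5 18.4 theta(tool) 41.4 tilt [-0.  0. -1.] z 77.2 F [-0.36  1.95  0.56] t 6.15
time_s: 6.65
eef_pos: [613.6, 0.1, 77.3]
ee_rot: [0.671, 0.223, 0.671, -0.223]
force: [0.4, 0.2, 0.0]
grip_width: -0.001
r,d 47.1 18.2 theta(tool) 47.1 tilt [ 0. -0. -1.] z 77.3 F [0.4  0.15 0.03] t 6.65
```

View pics/both3.png

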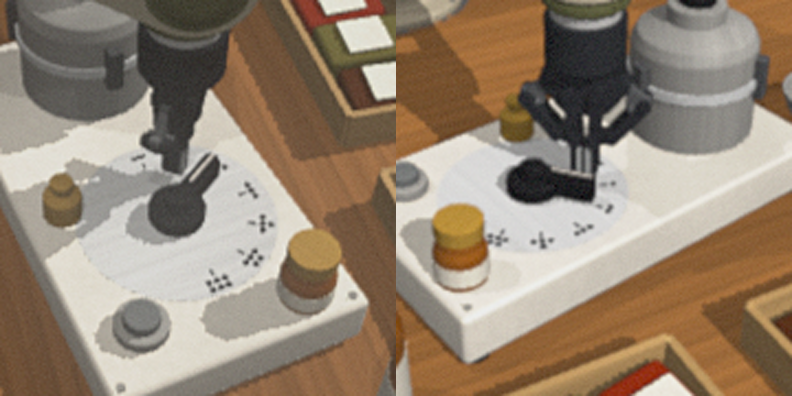

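The lever moved on to the two dots, so it is at position 2. Next is position 3.

```bash
python3 -m jog '[[[0,0.0008,0.0024,0.05,0,0],[0,0.0008,0.0024,0.05,0,0],[0,0.0008,0.0024,0.05,0,0],[0,0.0008,0.0024,0.05,0,0],[0,0.0008,0.0024,0.05,0,0],[0,0.0008,0.0024,0.05,0,0],[0,0.0008,0.0024,0.05,0,0],[0,0.0008,0.0024,0.05,0,0],[0,0.0008,0.0024,0.05,0,0],[0,0.0008,0.0024,0.05,0,0],[0,0,0,0,0,0]]]'
python3 look.py 4
```

```text
time_s: 8.18
eef_pos: [635.0, -12.9, 77.3]
ee_rot: [0.595, 0.382, 0.595, -0.382]
force: [0.3, 0.6, 0.3]
grip_width: -0.0
r,d 46.7 17.8 theta(tool) 75.8 tilt [ 0. -0. -1.] z 77.3 F [0.25 0.61 0.31] t 8.175
```

View pics/both4.png

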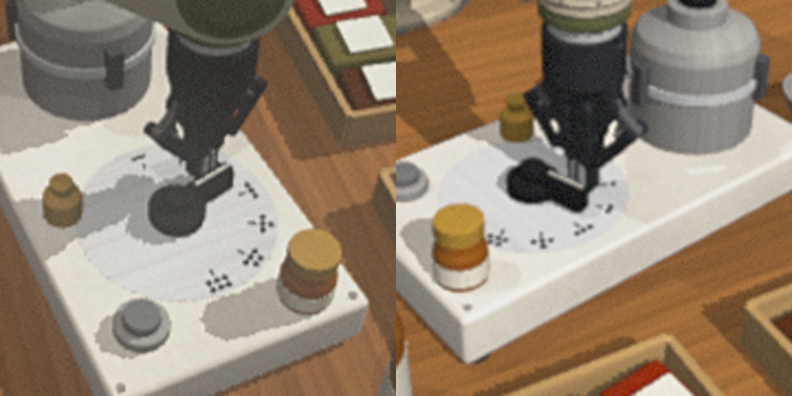

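```bash
cat > lev.py <<'E'
from h import *
for th in (60,68,75,82,90,105,112,120,127,135,142,150,165,180):
    xy,_=pose_lever(th,62,0); p=(proj("side",[*xy,91])-[230,150])*2.2; q=(proj("scene",[*xy,91])-[200,160])*2.2; print(th,p.round(),q.round()+[396,0])
E
python3 lev.py; python3 -c "
import cv2
a=cv2.imread('pics/side4.png')[190:260,280:360]; cv2.imwrite('pics/z4.png',cv2.resize(a,None,fx=7,fy=7,interpolation=cv2.INTER_CUBIC))"
```

```text
60 [214. 153.] [593. 176.]
68 [221. 158.] [589. 181.]
75 [227. 162.] [584. 185.]
82 [233. 167.] [579. 189.]
90 [238. 174.] [572. 193.]
105 [245. 187.] [556. 198.]
112 [246. 193.] [548. 200.]
120 [247. 200.] [539. 201.]
127 [246. 207.] [530. 202.]
135 [244. 214.] [521. 201.]
142 [241. 220.] [512. 200.]
150 [237. 227.] [503. 199.]
165 [225. 238.] [488. 193.]
180 [209. 246.] [476. 186.]
```

View pics/z4.png

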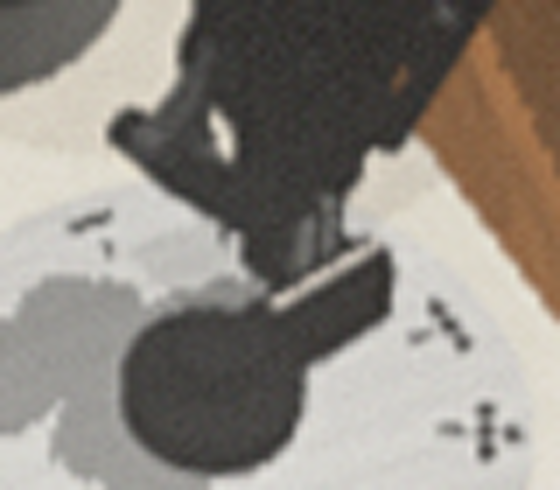

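The lever tip is at about (334,225) px in the side view. That is roughly 76°, so it hasn't snapped yet. I'll go on in small steps.

```bash
python3 -m jog '[[[0,0.0008,0.0024,0.05,0,0],[0,0,0,0,0,0],[0,0,0,0,0,0]]]'
python3 look.py 5;  python3 -c "
import cv2
a=cv2.imread('pics/side5.png')[190:260,280:360]; cv2.imwrite('pics/z5.png',cv2.resize(a,None,fx=7,fy=7,interpolation=cv2.INTER_CUBIC))"
```

```text
time_s: 8.7
eef_pos: [636.7, -14.6, 77.3]
ee_rot: [0.585, 0.396, 0.585, -0.397]
force: [0.6, 0.3, 0.0]
grip_width: 0.001
r,d 46.7 17.9 theta(tool) 78.6 tilt [-0. -0. -1.] z 77.3 F [0.55 0.28 0.03] t 8.7
```

View pics/z5.png

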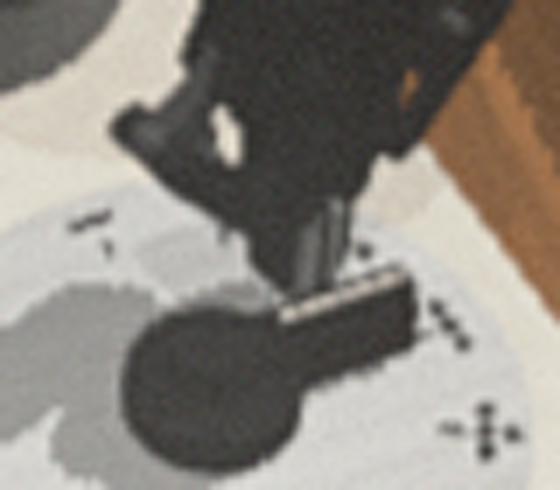

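Tip at (338,228) px, which is about 90°. The lever has snapped to position 3. On to position 4.

```bash
python3 -m jog '[[[0,0.0008,0.0024,0.05,0,0],[0,0.0008,0.0024,0.05,0,0],[0,0.0008,0.0024,0.05,0,0],[0,0.0008,0.0024,0.05,0,0],[0,0.0008,0.0024,0.05,0,0],[0,0.0008,0.0024,0.05,0,0],[0,0.0008,0.0024,0.05,0,0],[0,0.0008,0.0024,0.05,0,0],[0,0.0008,0.0024,0.05,0,0],[0,0.0008,0.0024,0.05,0,0],[0,0,0,0,0,0],[0,0,0,0,0,0]]]'
python3 look.py 6;  python3 -c "
import cv2
a=cv2.imread('pics/side6.png')[190:260,280:360]; cv2.imwrite('pics/z6.png',cv2.resize(a,None,fx=7,fy=7,interpolation=cv2.INTER_CUBIC))"
```

```text
time_s: 10.35
eef_pos: [648.2, -36.8, 77.3]
ee_rot: [-0.469, -0.529, -0.469, 0.529]
force: [-0.1, -0.8, -0.1]
grip_width: -0.005
r,d 46.4 17.4 theta(tool) 107.3 tilt [-0.  0. -1.] z 77.3 F [-0.12 -0.78 -0.13] t 10.35
```

View pics/z6.png

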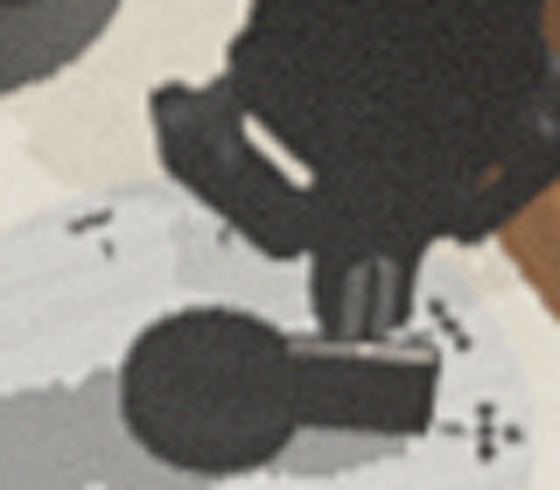

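View pics/both6.png

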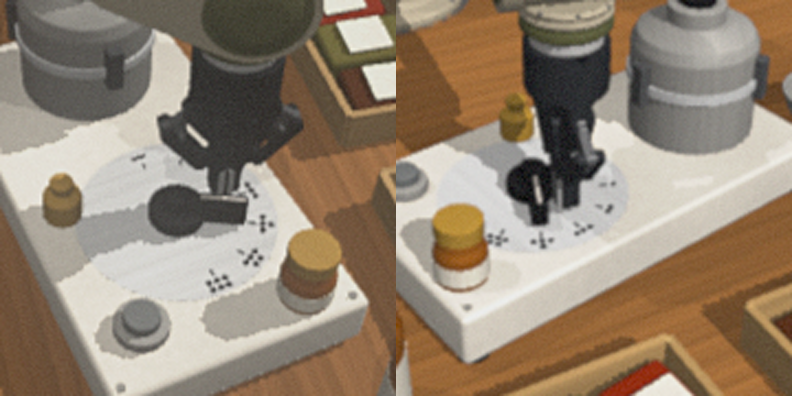

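Tip at (342,240) px, about 119°, so it is at position 4. For the last click I'll go close to the threshold and then use small steps.

```bash
python3 -m jog '[[[0,0.0008,0.0024,0.05,0,0],[0,0.0008,0.0024,0.05,0,0],[0,0.0008,0.0024,0.05,0,0],[0,0.0008,0.0024,0.05,0,0],[0,0.0008,0.0024,0.05,0,0],[0,0.0008,0.0024,0.05,0,0],[0,0.0008,0.0024,0.05,0,0],[0,0.0008,0.0024,0.05,0,0],[0,0.0008,0.0024,0.05,0,0],[0,0,0,0,0,0],[0,0,0,0,0,0]]]'
python3 look.py 7
python3 -m jog '[[[0,0.0004,0.0012,0.025,0,0],[0,0.0004,0.0012,0.025,0,0],[0,0,0,0,0,0]]]'
python3 look.py 8
python3 -c "
import cv2,numpy as np
L=[]
for k in '78':
  a=cv2.imread(f'pics/side{k}.png')[190:270,280:360]; L.append(cv2.resize(a,None,fx=4.9,fy=4.9,interpolation=cv2.INTER_CUBIC))
cv2.imwrite('pics/z8.png',np.hstack(L))"
```

```text
time_s: 11.88
eef_pos: [648.2, -59.4, 77.3]
ee_rot: [-0.339, -0.62, -0.339, 0.62]
force: [0.1, 0.8, 0.9]
grip_width: 0.001
r,d 46.5 16.9 theta(tool) 133.1 tilt [-0. -0. -1.] z 77.3 F [0.07 0.82 0.87] t 11.875
time_s: 12.4
eef_pos: [647.6, -62.1, 77.3]
ee_rot: [0.323, 0.629, 0.323, -0.629]
force: [-0.6, -0.2, -0.6]
grip_width: -0.002
r,d 46.6 16.7 theta(tool) 136.0 tilt [ 0. -0. -1.] z 77.3 F [-0.63 -0.21 -0.6 ] t 12.4
```

View pics/z8.png

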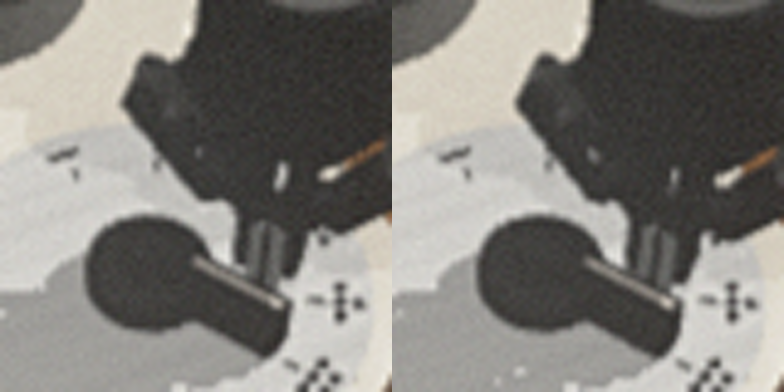

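It had already snapped before the second picture, and the tip shows at about 148° in both. I'll back off, rise clear and check.

```bash
python3 -m jog '[[[0,0,-0.005,0,0,0],[0,0,-0.005,0,0,0],[-0.015,0,0,0,0,0],[-0.03,0,0,0,0,0],[-0.03,0,0,0,0,0],[-0.03,0,0,0,0,0],[0,0,0,0,0,0]]]'
python3 look.py 9
python3 -c "
import cv2,numpy as np
a=cv2.imread('pics/side9.png')[190:310,240:380]; cv2.imwrite('pics/z9.png',cv2.resize(a,None,fx=5,fy=5,interpolation=cv2.INTER_CUBIC))
from h import *
print([ (float(t),((proj('side',[*pose_lever(t,62,0)[0],91])-[240,190])*5).round().tolist()) for t in (120,140,150,160,180)], ((proj('side',[*pose_lever(150,80,0)[0],60])-[240,190])*5).round())
togo(BTN,150,-126)"
```

```text
time_s: 13.42
eef_pos: [654.4, -54.0, 185.9]
ee_rot: [0.325, 0.63, 0.322, -0.627]
force: [0.6, 0.8, -0.3]
grip_width: -0.004
r,d 47.4 27.2 theta(tool) 136.0 tilt [ 0.006 -0.002 -1.   ] z 185.9 F [ 0.65  0.79 -0.27] t 13.425
[(120.0, [511.0, 255.0]), (140.0, [501.0, 297.0]), (150.0, [488.0, 316.0]), (160.0, [471.0, 333.0]), (180.0, [426.0, 358.0])] [521. 388.]
t 13.57 pos [653.  -53.7 181.6] F [ 0.19 -0.92 -0.16] w -0.002
shift tool mm [ 31.7 -33.4 150.2] turn [0.007 0.    0.001]
```

View pics/z9.png

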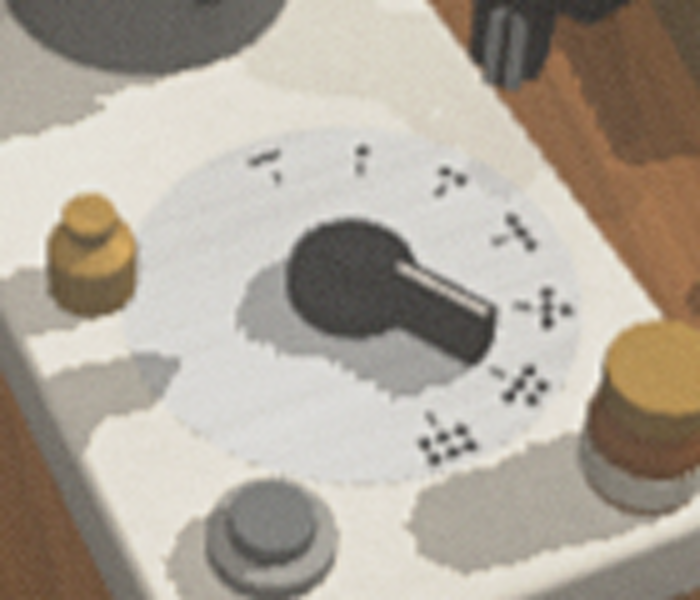

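View pics/wrist9.png

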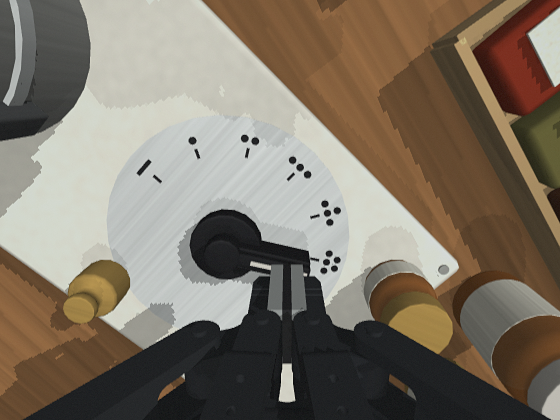

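The lever stands at the five-dot mark and the jar and weight haven't moved. Next I'll check the button position in both views.

Run:
```python
from h import *
import cv2
L=[]
for n in ("side","scene"):
    im=cv2.imread(f"pics/{n}9.png"); 
    p=proj(n,[*BTN,82]); x0,y0=np.round(p-20).astype(int); a=cv2.resize(im[y0:y0+40,x0:x0+40],None,fx=9,fy=9,interpolation=cv2.INTER_CUBIC)
    ring=np.array([proj(n,[BTN[0]+16*math.cos(t),BTN[1]+16*math.sin(t),82]) for t in np.linspace(0,6.28,40)])
    cv2.polylines(a,[((ring-[x0,y0]+.5)*9).astype(int)],True,(0,0,255),1); L.append(a)
cv2.imwrite("pics/btn.png",np.hstack(L))
```

```text
(no output)
```

View pics/btn.png

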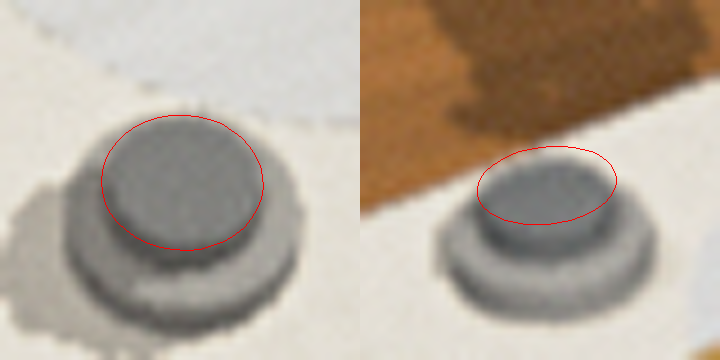

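The predicted circle fits the button in both views to within about 2 mm.

```bash
python3 -m jog '[[[0,-0.0083,0.0375,0,0,0],[0,-0.0083,0.0375,0,0,0],[0,-0.0083,0.0375,0,0,0],[0,-0.0083,0.0375,0,0,0],[0,0,0,0,0,0],[0.03,0,0,0,0,0],[0.03,0,0,0,0,0],[0,0,0,0,0,0],[0,0,0,0,0,0]]]'
python3 look.py 10
python3 -c "
from h import *
togo(BTN,92,-126)"
```

```text
time_s: 14.7
eef_pos: [539.8, -156.3, 123.2]
ee_rot: [0.324, 0.629, 0.323, -0.629]
force: [-0.4, -0.3, 1.5]
grip_width: -0.003
r,d 13.7 -122.7 theta(tool) 136.0 tilt [ 0.001 -0.    -1.   ] z 123.2 F [-0.44 -0.28  1.49] t 14.7
t 14.85 pos [ 539.7 -156.6  123.4] F [-0.69  0.4   0.05] w 0.002
shift tool mm [31.4 -1.1  0.6] turn [ 0.008 -0.    -0.002]
```

View pics/both10.png

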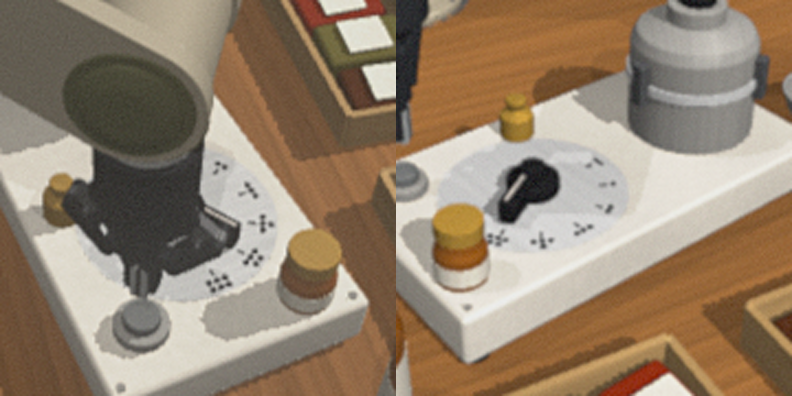

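View pics/wrist10.png

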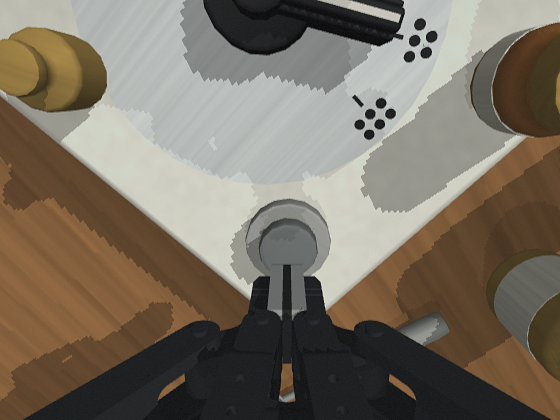

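```bash
python3 -m jog '[[[0.015,-0.001,0,0,0,0],[0.01,0,0,0,0,0],[0.005,0,0,0,0,0],[0.002,0,0,0,0,0],[0,0,0,0,0,0],[0,0,0,0,0,0]]]'
python3 -m jog '[[[0.001,0,0,0,0,0],[0.001,0,0,0,0,0],[0.001,0,0,0,0,0],[0.001,0,0,0,0,0],[0,0,0,0,0,0],[0,0,0,0,0,0]]]'
python3 -m jog '[[[0.001,0,0,0,0,0],[0.001,0,0,0,0,0],[0,0,0,0,0,0],[0,0,0,0,0,0]]]'
```

```text
time_s: 15.6
eef_pos: [538.5, -156.0, 90.6]
ee_rot: [0.323, 0.629, 0.323, -0.629]
force: [0.3, 0.1, 0.0]
grip_width: 0.001
time_s: 16.35
eef_pos: [538.5, -156.0, 86.4]
ee_rot: [0.323, 0.629, 0.323, -0.629]
force: [1.0, -0.3, 2.6]
grip_width: 0.002
time_s: 16.85
eef_pos: [538.4, -156.0, 84.4]
ee_rot: [0.323, 0.629, 0.323, -0.629]
force: [2.7, -0.6, 3.7]
grip_width: 0.001
```

```bash
python3 -m jog '[[[0.0005,0,0,0,0,0],[0,0,0,0,0,0],[0,0,0,0,0,0]]]'
python3 -m jog '[[[0.0005,0,0,0,0,0],[0,0,0,0,0,0],[0,0,0,0,0,0]]]'
python3 -m jog '[[[0.0005,0,0,0,0,0],[0,0,0,0,0,0],[0,0,0,0,0,0]]]'
```

```text
time_s: 17.23
eef_pos: [538.4, -156.0, 84.1]
ee_rot: [0.323, 0.629, 0.323, -0.629]
force: [1.9, -1.4, 6.6]
grip_width: 0.002
time_s: 17.6
eef_pos: [538.5, -156.0, 84.0]
ee_rot: [0.324, 0.629, 0.323, -0.629]
force: [-0.6, -0.4, 10.4]
grip_width: -0.001
time_s: 17.98
eef_pos: [538.5, -156.0, 83.9]
ee_rot: [0.324, 0.629, 0.323, -0.629]
force: [-1.5, 0.6, 13.7]
grip_width: 0.002
```

At z = 84 mm the position stops changing while the force climbs to 13.7 N, so the button is on its stop. Releasing.

```bash
python3 -m jog '[[[-0.003,0,0,0,0,0],[-0.006,0,0,0,0,0],[-0.015,0,0,0,0,0],[-0.03,0,0,0,0,0],[-0.03,0,0,0,0,0],[-0.03,0,0,0,0,0],[0,0,-0.03,0,0,0],[-0.02,0,-0.03,0,0,0],[-0.02,0,-0.03,0,0,0],[0,0,0,0,0,0],[0,0,0,0,0,0]]]'
python3 look.py 11
```

```text
time_s: 19.35
eef_pos: [590.0, -83.0, 236.3]
ee_rot: [-0.323, -0.628, -0.324, 0.629]
force: [-0.7, -0.3, -0.8]
grip_width: 0.001
r,d 11.9 -33.8 theta(tool) 136.0 tilt [-0.002  0.    -1.   ] z 236.3 F [-0.68 -0.28 -0.79] t 19.35
```

View pics/scene11.png

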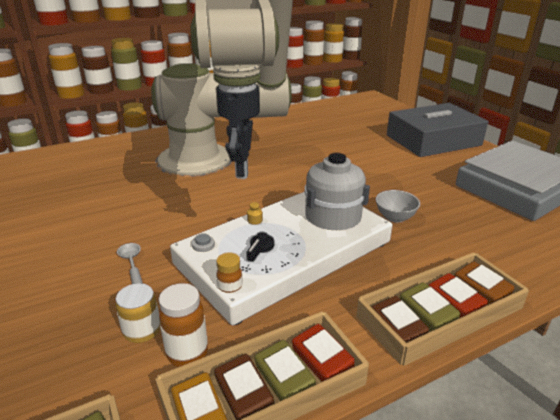

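View pics/wrist11.png

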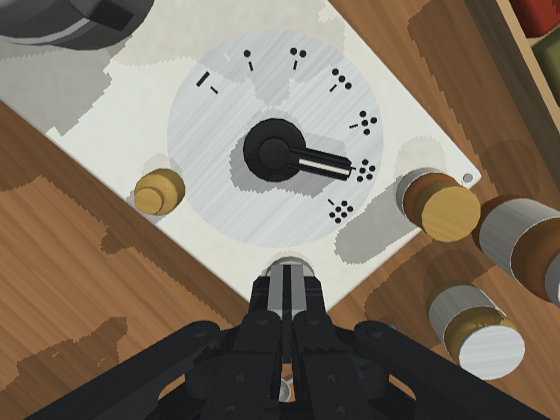

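View pics/side11.png

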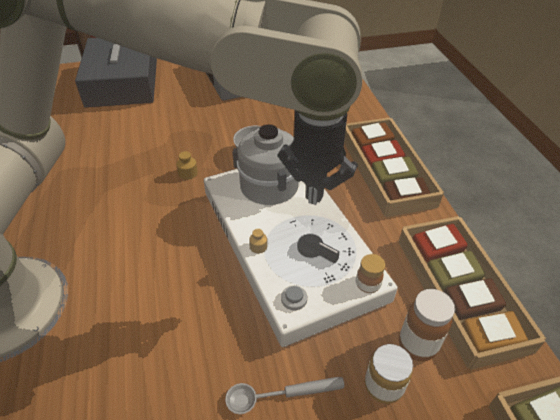

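The wrist view shows the lever at (350,175), on the five-dot mark at (365,170). The jars, weights, bowl, tin and spoon sit where they did at the start. One numeric comparison of button and objects with the first pictures, then I'll hand in.

Run:
```python
import cv2,numpy as np
from h import *
for n in ("scene","side"):
    a=cv2.imread(f"pics/{n}0.png").astype(int); b=cv2.imread(f"pics/{n}11.png").astype(int)
    for nm,X in dict(button=[*BTN,80],).items():
        x,y=proj(n,X).astype(int); print(n,nm,np.abs(a-b)[y-12:y+12,x-12:x+12].mean().round(1))
    P=dict(scene=dict(jar=(229,272),weight=(255,213),tin=(137,312),tall=(183,322),spoon=(130,255),bowl=(398,205)),side=dict(jar=(371,272),weight=(258,240),tin=(390,370),tall=(430,320),spoon=(240,398),tweight=(186,165)))[n]
    for nm,(x,y) in P.items(): print(n,nm,np.abs(a-b)[y-12:y+12,x-12:x+12].mean().round(1))
from rig import workorder
print(workorder.finish_job())
```

```text
scene button 3.1
scene jar 3.7
scene weight 3.2
scene tin 3.3
scene tall 3.9
scene spoon 3.2
scene bowl 3.1
side button 10.4
side jar 7.9
side weight 10.2
side tin 13.6
side tall 10.3
side spoon 10.2
side tweight 3.6
the job is handed in; nothing more can be done
None
```

The selector is at position 5, the start button was pressed right down and came up again, and the job is handed in after about 19.5 s of the 69 s. The hand-in gave no verdict.

- **Selector:** it started at position 1. I pushed the lever's side with the closed fingertips, without gripping it, one click at a time through 2, 3 and 4 to 5. The last picture shows it on the five-dot mark, not run on to 6. In the close-up, the tip measured about 147° against the 150° of position 5, which is within the camera calibration.
- **Start button:** I pressed it only after the pictures showed the selector at 5. It stopped at its full travel of about 6 mm (TCP z 84 mm), with the force rising to 13.7 N. I then lifted clear, and it looks the same as before in the scene view.
- **Other objects:** the last pictures show the jars, weights, bowl, tin and spoon where they stood.
- **A check that disagreed:** comparing the first and last scene-camera pictures around the button and objects gave only noise (3 to 4 grey levels). The side camera gave 8 to 14 grey levels for all but the table weight (3.6). I put that down to the arm's shadow, since nothing looks shifted there, but I did not test it separately.

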